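# Open the drying rack's prop leg and lay a birdhouse panel on it

### The arm

A 6-joint arm with a two-finger parallel gripper is mounted at the origin on the work surface. World frame = base frame: x ahead of the robot, y to its left, z up, the work surface at z = 0. Lengths are in m, angles in rad, forces in N, time in s.
With the tool pointing down it reaches from about 0.35 to 0.875 m from the base axis. Payload 4.2 kg.
Tool frame: the origin (TCP) lies at the very end of the fingers, on their centre line; the grasp point (between the pads) lies 19 mm behind it; z points along the fingers, y is the line along which they close (so a half turn about z gives the same grasp; the last joint's range is limited). The gripper opens to 85 mm and grips with 20 to 120 N. Pads are 22 mm wide; open, the fingers measure 114 mm over their backs; the gripper's body (76 mm by 85 mm) begins 54 mm behind the grasp point. The pads swing forward as they close: fully open they stand 13 mm farther back than shut.
Start: joints at [1.548, 0.385, 0.008, 0, -1.194, -0.259], TCP at [0.174, 0.6, 0.231] pointing down, gripper open.
Joint ranges: [-3.14, 3.14], [-1.21, 2.06], [-1.07, 1.41], [-3.16, 2.05], [-2.99, -0.16], [-3.1, 3.1]. Speed limits (rad/s): [2.79, 2.79, 3.14, 3.14, 3.14, 3.14].

### API

Orientations are given as a unit quaternion [x, y, z, w].
In Python, from station import manip gives the robot as it stands.
- The arm moves only by the tool servo_tool, never from a script. Its argument "steps" is a list of rows, each an object with "translation": the shift along the tool's x, y, z in mm, a list of three; "rot": the turn, a rotation vector about the tool's x, y, z in degrees, a list of three; "claw": the finger opening in mm, from 0 to 85.4. A call has 1 to 5 rows; each row shifts and turns the commanded pose from where the row before left it, along the tool's axes as they then stand; what a row does not reach is not made up. A row lasts 1/8 s, in which the tool goes at most 62.5 mm and 10.7 degrees, less where a joint would pass 70% of its speed; a pose out of reach is approached as far as the arm can. A call with a gripper value outside its range is refused whole. The fingers move at their own pace and stop on an object; "newtons" is the grip in N (left out, the last holds). Time passes only in rows, so rows that do not move let the fingers close. It gives the time, the measured TCP pose, the force, the opening and the grip force at its end, in the units of the state.
- manip.get_obs(): the state, without advancing time (a new reading comes with each control period).
- manip.camera(name): name is "scene" or "side" or "wrist"; returns a dict with "img" (384x512x3 uint8, red, green, blue), "fov_y" (degrees; the focal length in pixels is half the picture's height over the tangent of half this angle, whatever the lens; pixels are square), "cx", "cy" (the principal point, pixels), "view" (4x4, takes a point from world to camera coordinates); the wrist camera has in their place "hand_eye" (4x4, takes a point from camera to tool coordinates, whose origin is the TCP and whose axes are the flange's). Camera axes: x right, y down, z forward; pixel columns grow to the right and rows downward; lengths in m; the calibration is good to about 2 mm. The wrist camera is an equidistant fisheye: a pixel r from the principal point sees the ray r / f radians off the axis. A picture is of the moment at which its call begins: read the wrist's pose just before it. There is no depth.
- manip.finish_job(): hands the job in; it is judged then, once.
The state is a dict: "clock": time; "q": joint angles; "qd": joint speeds; "tau": joint torques, N m; "tcp_pos": TCP position; "eef_rot": TCP orientation; "wrist_force": force on the tool from outside, world axes, zero at the start; "wrist_torque": the same for the moment, N m; "grip_width": finger opening in m; "gripper_force": force on a finger pad.
Only numpy, scipy, OpenCV 4.12 (cv2) and the standard library are available. Lean on these libraries where they do the work, as an engineer would, in place of code of your own. Each camera call takes 0.05 s, during which the arm holds its last target. There are 200 camera calls.

### The job

Swing the drying rack's folding prop leg out until it hits the red stop peg, and press it firmly home there for a moment with a push of about 10 N on its outer post; the clamped stop must not slip, which it does at about twice that push. Then pick up the pine birdhouse panel with the two blue bands and lower it gently onto the rack, flat across the middle of the fixed arm and the prop leg and parallel to the back rail, and let go. Leave everything else on the bench alone.

Things in the scene. Friction and masses are not known exactly. Their poses are not given: they have to be found in the camera images.
- rack: Brown wooden drying rack screwed to the bench, 90 mm high. Origin at bench height under the back rail, which is 50 mm thick (x -25 to 25) and spans y -150 to 100 mm. A fixed arm 20 mm thick stands out at y = -130 mm from the rail to x = -190 mm, its top level with the rail's. The leg folds along the rail to +y and swings out to point about along -x, roughly parallel to the fixed arm.
- leg_hinge (a point): Point on the prop leg's upright hinge axis, at bench height (x = -42, y = 45 mm in the rack's frame).
- panel_place (a point): Middle of the place for the panel between fixed arm and opened leg, at the height of their tops (90 mm; x = -115, y = -45 mm in the rack's frame). Axes as the rack's.
- leg: Folding prop leg of light pine: upright frame 150 mm long, 18 mm thick, 2 to 90 mm above the bench. Origin on the hinge at bench height; x points along the leg to its free end, z up. Opens counter-clockwise seen from above, hinge friction about 2 N at the outer post; stays where left. Starts partly open, its free end past the rail's end, so its back (-y) face can be reached there.
- leg_post (a point): Centre of the leg's outer post (45 mm wide along the leg, 18 mm thick, 2 to 90 mm above the bench), 127.5 mm from the hinge axis, 62 mm up: the place to push, on its -y face in the leg's frame. Fingertips reaching about 28 mm below the top edge are low enough.
- stop: Red stop arm, low over the bench, clamped by friction on the leg's hinge axis (origin there, at bench height). It carries an upright red peg, 14 mm across, 63 mm high, 70 mm from the hinge, on which the leg's +y face comes to rest. The peg is set differently each time: the leg stops with its x axis anywhere within 0.12 rad either side of this x axis, to be found by feel.
- stop_end (a point): Outer end of the red stop arm, 75 mm from the hinge, 10 mm above the bench. The arm is set within 0.15 rad of the rack's -x direction; it is rigid until its clamp slips, at about 20 N pushed on the leg's outer post.
- panel_mid (a point): Centre of the pine birdhouse panel with two blue bands: 240 (x) x 50 (y) x 18 (z) mm, 0.1 to 0.2 kg, lying loose on the bench. Its x axis runs along its length.
- roof: Yellow board of the same size (240 x 50 x 18 mm), not to be used. Origin at the centre of its underside.
- glue: White glue bottle with blue cap, 64 mm in diameter, 190 mm high. Origin at the centre of its underside.
- tape: Yellow tape measure, 70 x 40 x 62 mm. Origin at the centre of its underside.

How it is judged:
By the outcome, as a careful person would: the job done as asked, in the order asked, and still so for the second after the job is handed in, with the robot touching nothing.
It also fails if it takes over 72 s, if anything falls off the work surface, if the arm or the gripper's body presses on something with over 40 N, if the wrist force passes 120 N, or if a joint passes its speed limit or range.

## Working session

There is one attempt and no reset: what is moved stays moved. The work goes in short steps, Python scripts to look and compute and a tool call to move; the robot and the scene stay as the last step left them, time stands still between calls to the robot, and variables do not carry over. Pictures are saved under pics/ and viewed, at most 10 in all, crops included, and the job is handed in when it is done.

Besides the shell and the picture viewer there is one more tool, called after "Request:" in YAML: its name, and indented under it one key for each argument. servo_tool: Moves the arm, as the interface text tells. Its arguments: {"type":"object","properties":{"steps":{"type":"array"},"newtons":{"type":"number"}},"required":["steps"]}

```bash
ls; mkdir -p pics
python3 - <<'E'
from station import manip
import cv2,json,numpy as np
o=manip.get_obs(); print(o)
for n in ["scene","side"]:
    c=manip.camera(n); im=c.pop("img"); cv2.imwrite(f"pics/{n}0.png",cv2.cvtColor(im,cv2.COLOR_RGB2BGR)); 
    c={k:np.asarray(v).tolist() for k,v in c.items()}; json.dump(c,open(n+".json","w")); print(n,c)
c=manip.camera("wrist"); im=c.pop("img"); cv2.imwrite("pics/wrist0.png",cv2.cvtColor(im,cv2.COLOR_RGB2BGR)); 
c={k:np.asarray(v).tolist() for k,v in c.items()}; json.dump(c,open("wrist.json","w")); print(c)
E
```

```text
pics
{'clock': 0.0, 'q': array([ 1.54760943e+00,  3.85569520e-01,  6.57270125e-03, -4.92981140e-04,
       -1.19402197e+00, -2.58597709e-01]), 'qd': array([-0.00111498, -0.00059202, -0.00052168, -0.00050122,  0.00063115,
       -0.0009333 ]), 'tau': array([-1.40617749e-04, -3.92293918e+01,  1.88403010e+01,  4.18629706e+00,
       -4.69669205e-03, -7.05903773e-06]), 'tcp_pos': array([0.17361561, 0.5997642 , 0.23019388]), 'eef_rot': array([ 9.90077675e-01, -1.40516584e-01, -9.70185245e-05,  1.13044670e-03]), 'wrist_force': array([0.64716995, 0.10935488, 0.29020826]), 'wrist_torque': array([ 0.0048485 , -0.01417237, -0.00076519]), 'gripper_force': 0.0, 'grip_width': 0.08552505556281262}
scene {'fov_y': 54.141232571513186, 'cx': 252.4625221801671, 'cy': 184.5714420198607, 'view': [[0.8520930240843987, 0.5231424105695337, 0.016108897237307383, -0.5421875412519552], [0.3597454403660218, -0.563042150164817, -0.7440206685796014, -0.13811364403032309], [-0.38015877793701125, 0.6397699238017347, -0.6679623852854001, 1.3704063110445448], [0.0, 0.0, 0.0, 1.0]]}
side {'fov_y': 50.912573151254726, 'cx': 252.4720587912084, 'cy': 190.97317743360682, 'view': [[-0.9801110683697021, -0.19723485471672872, 0.02192500271543204, 0.5880625203417063], [-0.152260000901074, 0.6765265671802742, -0.7205058612009193, 0.1344610349671197], [0.12727602203402538, -0.7095140703214733, -0.6931021556964381, 1.0508007925105773], [0.0, 0.0, 0.0, 1.0]]}
{'fov_y': 65.70646984690485, 'cx': 254.93521869957505, 'cy': 193.43258553659132, 'hand_eye': [[0.0017761061421382987, -0.9642116857186118, -0.2651276495777951, 0.06777746201946316], [0.9999976779582512, 0.0020361227029661137, -0.0007058912418577498, -0.00014319932206596775], [0.0012204610107350556, -0.26512578020255345, 0.9642130631488609, -0.14289394601391073], [0.0, 0.0, 0.0, 1.0]]}
```

View pics/scene0.png

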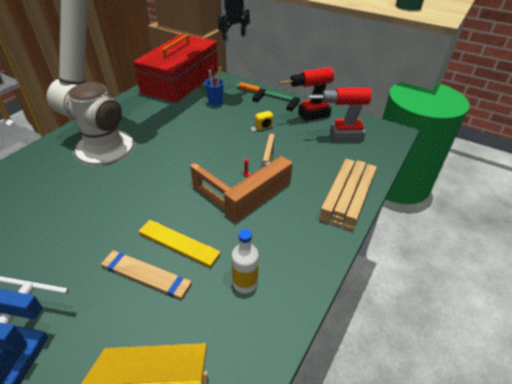

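View pics/side0.png

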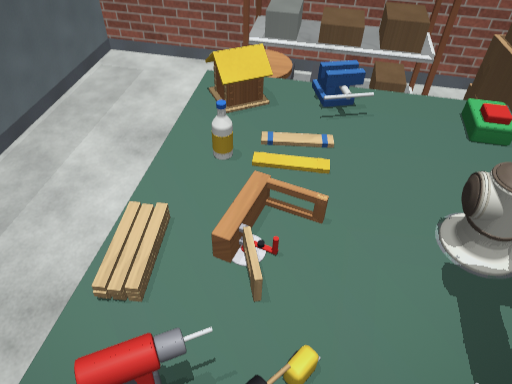

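The scene view shows the rack near (240,190), the leg near (268,150), the peg at (246,168), the banded panel at (146,274) and the yellow board at (180,243). In the side view the rack is at (265,210), the leg at (252,262), the peg at (275,246) and the panel at (297,140). I'll zoom in for corner pixels.

Run:
```python
import cv2,numpy as np
a=cv2.imread("pics/scene0.png")[120:220,180:310]
b=cv2.imread("pics/side0.png")[165:305,205:335]
f=6
def z(i,x0,y0,f):
    j=cv2.resize(i,None,fx=f,fy=f,interpolation=cv2.INTER_CUBIC)
    for x in range(0,i.shape[1],10):
        cv2.line(j,(x*f,0),(x*f,6),(255,255,255),1)
        if x%20==0: cv2.putText(j,str(x+x0),(x*f,16),0,.4,(255,255,255),1)
    for y in range(0,i.shape[0],10):
        cv2.line(j,(0,y*f),(6,y*f),(255,255,255),1)
        if y%20==0: cv2.putText(j,str(y+y0),(8,y*f+4),0,.4,(255,255,255),1)
    return j
cv2.imwrite("pics/z1.png",z(a,180,120,6))
cv2.imwrite("pics/z2.png",z(b,205,165,4))
p=z(cv2.imread("pics/scene0.png")[210:305,95:225],95,210,6)
cv2.imwrite("pics/z3.png",p)
```

```text
(no output)
```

View pics/z1.png

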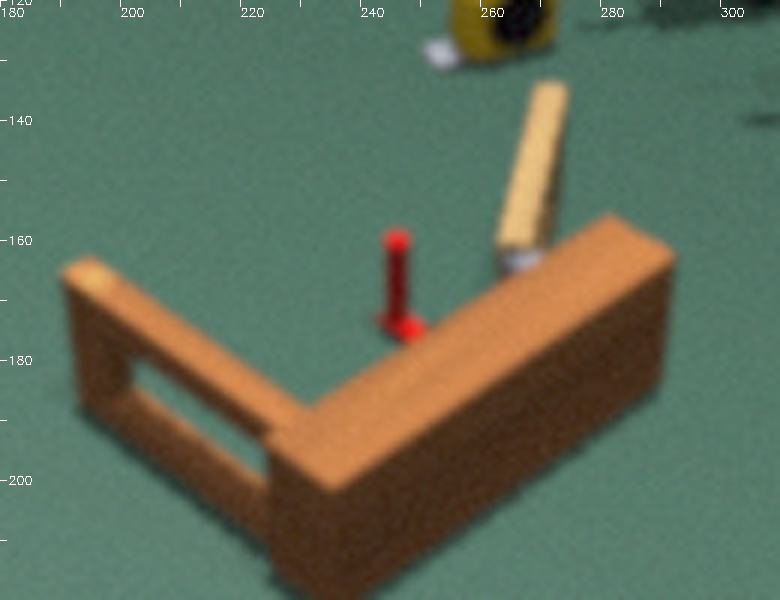

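View pics/z2.png

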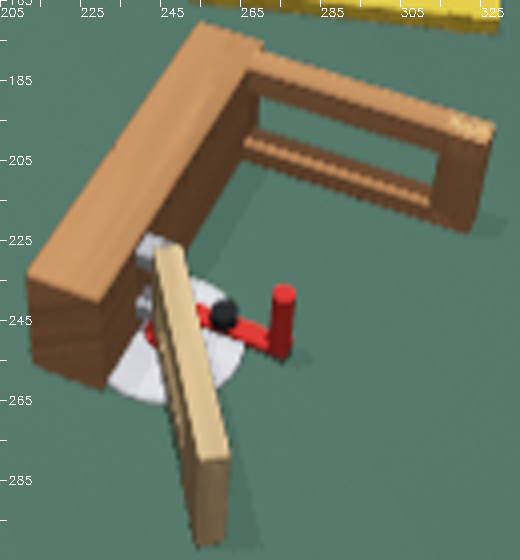

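View pics/z3.png

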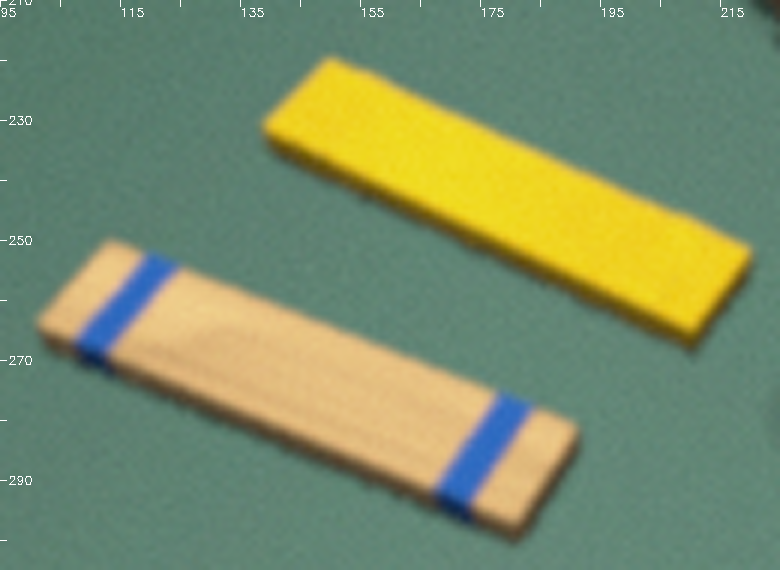

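The zooms give corner pixels for the rack, leg, peg and panel in both views. I'll fit the poses from those.

```bash
cat > lib.py <<'E'
import json,numpy as np
from scipy.optimize import least_squares
C={n:json.load(open(n+".json")) for n in ["scene","side"]}
def proj(n,P):
    c=C[n];V=np.array(c["view"]);p=np.c_[P,np.ones(len(P))]@V[:3].T
    f=192/np.tan(np.radians(c["fov_y"]/2));return f*p[:,:2]/p[:,2:]+[c["cx"],c["cy"]]
def loc(pose,L):
    x,y,a=pose;L=np.asarray(L,float);c,s=np.cos(a),np.sin(a)
    return np.c_[x+c*L[:,0]-s*L[:,1],y+s*L[:,0]+c*L[:,1],L[:,2]]
def fit(L,obs,x0):
    r=lambda p:np.concatenate([(proj(n,loc(p,np.array(L)[i]))-u).ravel() for n,(i,u) in obs.items()])
    s=least_squares(r,x0,loss="soft_l1");return s.x,r(s.x).round(1)
z=lambda u,x0,y0,f:(np.array(u)+.5)/f-.5+[x0,y0]
E
python3 - <<'E'
from lib import *
L=np.array([[-25,-150,90],[25,-150,90],[25,100,90],[-25,100,90],[-190,-140,90],[-190,-120,90]])/1000
o={"scene":(range(6),z([(270,438),(335,490),(675,258),(612,215),(63,270),(92,256)],180,120,6)),
"side":(range(6),z([(263,40),(203,22),(28,275),(97,300),(495,125),(487,143)],205,165,4))}
best=min((fit(L,o,[.5,.3,a]) for a in np.arange(-3,3.2,.7)),key=lambda s:abs(s[1]).sum());R=best[0];print("rack",best)
h=loc(R,[[-.042,.045,0]])[0];print("hinge",h)
print("place",loc(R,[[-.115,-.045,.09]]))
Ll=np.array([[150,9,90],[150,-9,90]])/1000
ol={"scene":(range(2),z([(537,83),(570,85)],180,120,6)),"side":(range(2),z([(230,456),(203,460)],205,165,4))}
for sgn in (1,):
  r=[]
  for a in np.arange(-3.14,3.14,.01):
    e=sum(abs(proj(n,loc([h[0],h[1],a],Ll))-u).sum() for n,(i,u) in ol.items()); r.append((e,a))
  print("leg",min(r), "rel rack",min(r)[1]-R[2])
pk,e=fit([[0,0,.063]],{"scene":([0],z([(397,238)],180,120,6)),"side":([0],z([(284,293)],205,165,4))},[h[0],h[1],0]);
d=pk[:2]-h[:2];print("peg",pk,e,np.hypot(*d),np.arctan2(d[1],d[0]),"rackx+pi",R[2]+np.pi)
P=np.array([[-120,25,18],[-120,-25,18],[120,-25,18],[120,25,18]])/1000
print("panel",min((fit(P,{"scene":(range(4),z([(112,240),(38,325),(518,533),(580,428)],95,210,6))},[.6,-.1,a]) for a in (-1,0,1,2,3)),key=lambda s:abs(s[1]).sum()))
print("roof",min((fit(P,{"scene":(range(4),z([(330,58),(265,127),(693,337),(750,250)],95,210,6))},[.6,-.1,a]) for a in (-1,0,1,2,3)),key=lambda s:abs(s[1]).sum()))
E
```

```text
rack (array([ 0.61907348,  0.09869262, -0.22414501]), array([-1.7, -0.8, -0.5, -0.7,  0.6, -1.2, -0.9, -1. , -0.9, -0.3, -0.6,
       -0.8, -0.1, -0. , -2. , -0.8, -2.2, -0.6, -0.2,  0.3, -0.2, -0.5,
       -0.5, -0. ]))
hinge [0.58812641 0.15190238 0.        ]
place [[0.49694798 0.08037969 0.09      ]]
leg (np.float64(4.509785542689855), np.float64(1.9499999999998914)) rel rack 2.1741450076348974
peg [0.515452  0.1502312 0.       ] [-0.4 -0.4 -0.4 -0.1] 0.07269361612891544 -3.118601271402562 rackx+pi 2.917447645954787
panel (array([ 0.52093508, -0.33038613,  0.13679719]), array([ 0.1, -0. , -0.3, -0.1, -0.1, -0.5,  0.3,  0.6]))
roof (array([ 0.5249241 , -0.20724463,  0.05155423]), array([ 0.2, -0.1, -0.8, -0.1, -0.2, -0.4,  0.7,  0.5]))
```

```bash
cat >> lib.py <<'E'
from scipy.spatial.transform import Rotation as Ro
def plan(o,tgt,yaw,n):
    "n rows to world TCP tgt (m), tool down with tool-x at yaw; from the commanded~measured pose"
    p=np.array(o["tcp_pos"]);R=Ro.from_quat(o["eef_rot"])
    G=Ro.from_euler("z",yaw)*Ro.from_euler("x",np.pi)
    rv=(R.inv()*G).as_rotvec();step=(np.array(tgt)-p)/n
    for i in range(n):
        Ri=R*Ro.from_rotvec(rv*i/n);print((Ri.inv().apply(step)*1000).round(1).tolist(),np.degrees(rv/n).round(2).tolist())
def back(n,u,zz):
    c=C[n];V=np.array(c["view"]);f=192/np.tan(np.radians(c["fov_y"]/2))
    d=V[:3,:3].T@np.array([(u[0]-c["cx"])/f,(u[1]-c["cy"])/f,1]);o=-V[:3,:3].T@V[:3,3];return (o+d*(zz-o[2])/d[2]).round(3)
E
python3 - <<'E'
from lib import *
from station import manip
print("tape",back("scene",(263,128),0),"drill",back("scene",(285,81),.15),back("side",(210,332),.15),back("scene",(305,117),0))
o=manip.get_obs();plan(o,[.578,.285,.23],.378,11)
E
```

```text
tape [0.426 0.422 0.   ] drill [0.443 0.552 0.15 ] [0.587 0.454 0.15 ] [0.53  0.586 0.   ]
[43.3, 17.3, 0.1] [0.01, 0.0, -3.44]
[42.2, 19.8, 0.1] [0.01, 0.0, -3.44]
[40.9, 22.3, 0.1] [0.01, 0.0, -3.44]
[39.5, 24.7, 0.1] [0.01, 0.0, -3.44]
[37.9, 27.1, 0.1] [0.01, 0.0, -3.44]
[36.2, 29.3, 0.1] [0.01, 0.0, -3.44]
[34.4, 31.4, 0.1] [0.01, 0.0, -3.44]
[32.5, 33.4, 0.1] [0.01, 0.0, -3.44]
[30.4, 35.3, 0.1] [0.01, 0.0, -3.44]
[28.2, 37.1, 0.1] [0.01, 0.0, -3.44]
[26.0, 38.7, 0.0] [0.01, 0.0, -3.44]
```

Request:
servo_tool:
  steps:
    - {"translation": [43,17,0],"rot": [0,0,-3.44],"claw": 0}
    - {"translation": [42,20,0],"rot": [0,0,-3.44],"claw": 0}
    - {"translation": [41,22,0],"rot": [0,0,-3.44],"claw": 0}
    - {"translation": [39.5,25,0],"rot": [0,0,-3.44],"claw": 0}
    - {"translation": [38,27,0],"rot": [0,0,-3.44],"claw": 0}
  newtons: 40

```text
clock: 0.78
tcp_pos: [0.3584, 0.4564, 0.2311]
eef_rot: [1.0, 0.01, -0.0, 0.0]
wrist_force: [0.6, 0.1, -0.0]
grip_width: 0.0003
gripper_force: 0.0
```

Request:
servo_tool:
  steps:
    - {"translation": [36,29,0],"rot": [0,0,-3.44],"claw": 0}
    - {"translation": [34.5,31,0],"rot": [0,0,-3.44],"claw": 0}
    - {"translation": [32.5,33.5,0],"rot": [0,0,-3.44],"claw": 0}
    - {"translation": [30.5,35,0],"rot": [0,0,-3.44],"claw": 0}
    - {"translation": [28,37,0],"rot": [0,0,-3.44],"claw": 0}

```text
clock: 1.4
tcp_pos: [0.5419, 0.3143, 0.231]
eef_rot: [0.987, 0.16, -0.0, 0.0]
wrist_force: [0.6, 0.9, 0.2]
grip_width: 0.0
gripper_force: 0.0
```

Request:
servo_tool:
  steps:
    - {"translation": [26,39,0],"rot": [0,0,-3.44],"claw": 0}
    - {"translation": [0,0,0],"rot": [0,0,0],"claw": 0}
    - {"translation": [0,0,0],"rot": [0,0,0],"claw": 0}

```text
clock: 1.78
tcp_pos: [0.5775, 0.2864, 0.2308]
eef_rot: [0.982, 0.188, -0.001, 0.0]
wrist_force: [0.8, 0.1, -0.5]
grip_width: 0.0001
gripper_force: 0.0
```

Run:
```python
from lib import *
from station import manip
import cv2
o=manip.get_obs();print(o);plan(o,[.578,.285,.060],.378,5)
c=manip.camera("wrist");cv2.imwrite("pics/w1.png",cv2.cvtColor(c["img"],cv2.COLOR_RGB2BGR))
```

```text
{'clock': 1.775, 'q': array([ 7.10677639e-01,  4.19195897e-01,  6.04905942e-02, -3.52393604e-04,
       -1.21316533e+00,  1.23808352e+00]), 'qd': array([ 0.02239798, -0.01160148, -0.00392049, -0.00061158,  0.00078327,
        0.00364944]), 'tau': array([-7.36226141e-01, -4.07364249e+01,  1.90467381e+01,  4.24603790e+00,
       -2.01468238e-04,  2.22791947e-03]), 'tcp_pos': array([0.57753449, 0.28637781, 0.2307584 ]), 'eef_rot': array([ 9.82207353e-01,  1.87798830e-01, -5.47934149e-04,  1.24626161e-04]), 'wrist_force': array([ 0.84151676,  0.09568172, -0.52210874]), 'wrist_torque': array([0.01870525, 0.03386468, 0.05052193]), 'gripper_force': 0.0, 'grip_width': 8.6977375535843e-05}
[0.0, 0.3, 34.2] [0.0, 0.01, -0.0]
[0.0, 0.3, 34.2] [0.0, 0.01, -0.0]
[0.0, 0.3, 34.2] [0.0, 0.01, -0.0]
[0.0, 0.3, 34.2] [0.0, 0.01, -0.0]
[-0.0, 0.3, 34.2] [0.0, 0.01, -0.0]
```

View pics/w1.png

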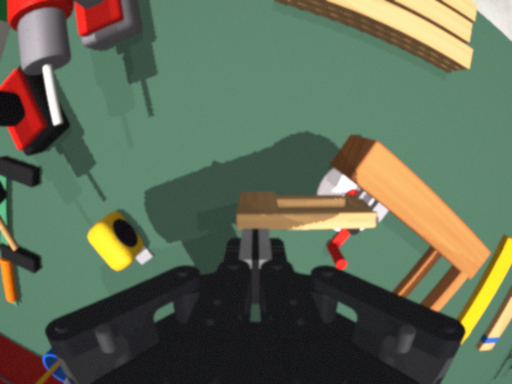

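The wrist view shows the leg from (238,195) to (375,230), with its back face just ahead of the closed fingers at (256,240). There is about 14 mm of clearance, so I can descend, contact and then swing along an arc.

Request:
servo_tool:
  steps:
    - {"translation": [0,1,34],"rot": [0,0,0],"claw": 0}
    - {"translation": [0,1,34],"rot": [0,0,0],"claw": 0}
    - {"translation": [0,1,34],"rot": [0,0,0],"claw": 0}
    - {"translation": [0,1,34],"rot": [0,0,0],"claw": 0}
    - {"translation": [0,1,34],"rot": [0,0,0],"claw": 0}

```text
clock: 2.45
tcp_pos: [0.5788, 0.2832, 0.0608]
eef_rot: [0.982, 0.189, 0.0, -0.0]
wrist_force: [0.8, 1.3, 0.0]
grip_width: 0.0004
gripper_force: 0.0
```

Request:
servo_tool:
  steps:
    - {"translation": [-4,0,0],"rot": [0,0,0],"claw": 0}
    - {"translation": [-5,0,0],"rot": [0,0,0],"claw": 0}
    - {"translation": [-5,0,0],"rot": [0,0,0],"claw": 0}
    - {"translation": [-5,0,0],"rot": [0,0,0],"claw": 0}

```text
clock: 2.95
tcp_pos: [0.5621, 0.2752, 0.0628]
eef_rot: [0.982, 0.188, 0.001, -0.001]
wrist_force: [0.5, 0.6, -0.6]
grip_width: 0.0
gripper_force: 0.0
```

Request:
servo_tool:
  steps:
    - {"translation": [-5,-0.5,0],"rot": [0,0,-2],"claw": 0}
    - {"translation": [-9,-1,0],"rot": [0,0,-4],"claw": 0}
    - {"translation": [-9,-1,0],"rot": [0,0,-4],"claw": 0}

```text
clock: 3.32
tcp_pos: [0.5412, 0.2687, 0.0625]
eef_rot: [0.961, 0.275, 0.002, -0.001]
wrist_force: [1.7, 2.6, 1.6]
grip_width: 0.0004
gripper_force: 1.1
```

Request:
servo_tool:
  steps:
    - {"translation": [-9,-1,0],"rot": [0,0,-4],"claw": 0}
    - {"translation": [-9,-1,0],"rot": [0,0,-4],"claw": 0}
    - {"translation": [-9,-1,0],"rot": [0,0,-4],"claw": 0}
    - {"translation": [-9,-1,0],"rot": [0,0,-4],"claw": 0}
    - {"translation": [-9,-1,0],"rot": [0,0,-4],"claw": 0}

```text
clock: 3.95
tcp_pos: [0.5032, 0.2438, 0.0622]
eef_rot: [0.899, 0.438, 0.002, -0.001]
wrist_force: [0.3, 1.9, 0.2]
grip_width: 0.0005
gripper_force: 1.1
```

Request:
servo_tool:
  steps:
    - {"translation": [-9,-1,0],"rot": [0,0,-4],"claw": 0}
    - {"translation": [-9,-1,0],"rot": [0,0,-4],"claw": 0}
    - {"translation": [-7,-0.8,0],"rot": [0,0,-3],"claw": 0}
    - {"translation": [-4.5,-0.6,0],"rot": [0,0,-2],"claw": 0}
    - {"translation": [0,0,0],"rot": [0,0,0],"claw": 0}

```text
clock: 4.58
tcp_pos: [0.4836, 0.2201, 0.0617]
eef_rot: [0.845, 0.535, 0.0, 0.0]
wrist_force: [0.4, 2.1, 0.9]
grip_width: 0.0002
gripper_force: 0.6
```

```bash
cat >> lib.py <<'E'
def st(o):
    h=np.array([.588,.152]);R=Ro.from_quat(o["eef_rot"]);x=R.as_matrix()[:,0];d=o["tcp_pos"][:2]-h
    print("yaw",np.arctan2(x[1],x[0]).round(3),"leg",(np.arctan2(x[1],x[0])+np.pi/2).round(3),"r",np.hypot(*d).round(4),"ang",np.arctan2(d[1],d[0]).round(3),"z",o["tcp_pos"][2].round(4),"F tool",R.inv().apply(o["wrist_force"]).round(2))
E
python3 - <<'E'
from lib import *
from station import manip
st(manip.get_obs())
E
```

```text
yaw 1.129 leg 2.7 r 0.1247 ang 2.564 z 0.0617 F tool [ 2.08 -0.59 -0.85]
```

Request:
servo_tool:
  steps:
    - {"translation": [-2.2,-0.3,0],"rot": [0,0,-1],"claw": 0}
    - {"translation": [-2.2,-0.3,0],"rot": [0,0,-1],"claw": 0}
    - {"translation": [-2.2,-0.3,0],"rot": [0,0,-1],"claw": 0}
    - {"translation": [-2.2,-0.3,0],"rot": [0,0,-1],"claw": 0}

```text
clock: 5.08
tcp_pos: [0.4789, 0.2125, 0.0614]
eef_rot: [0.825, 0.565, 0.0, 0.0]
wrist_force: [0.8, 2.7, 1.3]
grip_width: 0.0001
gripper_force: 1.1
```

Request:
servo_tool:
  steps:
    - {"translation": [-1.1,-0.1,0],"rot": [0,0,-0.5],"claw": 0}
    - {"translation": [-1.1,-0.1,0],"rot": [0,0,-0.5],"claw": 0}
    - {"translation": [-1.1,-0.1,0],"rot": [0,0,-0.5],"claw": 0}
    - {"translation": [-1.1,-0.1,0],"rot": [0,0,-0.5],"claw": 0}

```text
clock: 5.58
tcp_pos: [0.4768, 0.2084, 0.0613]
eef_rot: [0.815, 0.579, -0.0, 0.0]
wrist_force: [0.5, 1.5, 2.1]
grip_width: 0.0
gripper_force: 1.1
```

Request:
servo_tool:
  steps:
    - {"translation": [-1.1,-0.1,0],"rot": [0,0,-0.5],"claw": 0}
    - {"translation": [-1.1,-0.1,0],"rot": [0,0,-0.5],"claw": 0}
    - {"translation": [-1.1,-0.1,0],"rot": [0,0,-0.5],"claw": 0}

```text
clock: 5.95
tcp_pos: [0.4753, 0.2053, 0.0613]
eef_rot: [0.808, 0.589, -0.0, -0.0]
wrist_force: [0.3, 2.2, 1.3]
grip_width: -0.0001
gripper_force: 1.1
```

Request:
servo_tool:
  steps:
    - {"translation": [-1.1,-0.1,0],"rot": [0,0,-0.5],"claw": 0}
    - {"translation": [-1.1,-0.1,0],"rot": [0,0,-0.5],"claw": 0}
    - {"translation": [-1.1,-0.1,0],"rot": [0,0,-0.5],"claw": 0}

```text
clock: 6.32
tcp_pos: [0.474, 0.2022, 0.0612]
eef_rot: [0.8, 0.6, -0.0, -0.0]
wrist_force: [-0.8, 2.2, 1.3]
grip_width: 0.0001
gripper_force: 1.1
```

Request:
servo_tool:
  steps:
    - {"translation": [-1.1,-0.1,0],"rot": [0,0,-0.5],"claw": 0}
    - {"translation": [-1.1,-0.1,0],"rot": [0,0,-0.5],"claw": 0}

```text
clock: 6.58
tcp_pos: [0.4732, 0.2002, 0.0612]
eef_rot: [0.795, 0.607, -0.0, -0.0]
wrist_force: [-0.7, 2.9, 0.2]
grip_width: 0.0001
gripper_force: 1.1
```

Request:
servo_tool:
  steps:
    - {"translation": [-1,-0.1,0],"rot": [0,0,-0.5],"claw": 0}
    - {"translation": [-0.5,-0.1,0],"rot": [0,0,-0.25],"claw": 0}

```text
clock: 6.82
tcp_pos: [0.4727, 0.1988, 0.0612]
eef_rot: [0.791, 0.612, -0.0, -0.0]
wrist_force: [-0.2, 2.0, 0.2]
grip_width: -0.0
gripper_force: 1.1
```

Request:
servo_tool:
  steps:
    - {"translation": [-1,-0.1,0],"rot": [0,0,-0.5],"claw": 0}
    - {"translation": [-0.5,-0.1,0],"rot": [0,0,-0.25],"claw": 0}

```text
clock: 7.08
tcp_pos: [0.4722, 0.1974, 0.0612]
eef_rot: [0.787, 0.617, -0.0, -0.0]
wrist_force: [-1.2, 1.7, 0.6]
grip_width: 0.0004
gripper_force: 1.1
```

Request:
servo_tool:
  steps:
    - {"translation": [-1,-0.1,0],"rot": [0,0,-0.5],"claw": 0}
    - {"translation": [-0.5,-0.1,0],"rot": [0,0,-0.25],"claw": 0}

```text
clock: 7.32
tcp_pos: [0.4716, 0.196, 0.0613]
eef_rot: [0.783, 0.622, -0.0, -0.0]
wrist_force: [-0.7, 3.2, 0.4]
grip_width: 0.0001
gripper_force: 1.1
```

Request:
servo_tool:
  steps:
    - {"translation": [-0.5,-0.1,0],"rot": [0,0,-0.25],"claw": 0}
    - {"translation": [-0.5,0,0],"rot": [0,0,-0.25],"claw": 0}

```text
clock: 7.58
tcp_pos: [0.4714, 0.1952, 0.0613]
eef_rot: [0.78, 0.626, 0.0, -0.0]
wrist_force: [-1.3, 4.0, 0.7]
grip_width: -0.0
gripper_force: 1.6
```

Request:
servo_tool:
  steps:
    - {"translation": [-0.5,-0.1,0],"rot": [0,0,-0.25],"claw": 0}
    - {"translation": [-0.5,0,0],"rot": [0,0,-0.25],"claw": 0}

```text
clock: 7.82
tcp_pos: [0.4714, 0.195, 0.0614]
eef_rot: [0.777, 0.629, 0.001, -0.0]
wrist_force: [-2.0, 6.7, 1.1]
grip_width: 0.0002
gripper_force: 2.8
```

Request:
servo_tool:
  steps:
    - {"translation": [-0.5,0,0],"rot": [0,0,0],"claw": 0}
    - {"translation": [-0.5,0,0],"rot": [0,0,0],"claw": 0}

```text
clock: 8.07
tcp_pos: [0.4714, 0.1948, 0.0616]
eef_rot: [0.777, 0.629, 0.002, -0.0]
wrist_force: [-3.3, 8.2, -0.3]
grip_width: 0.0001
gripper_force: 3.8
```

Now 8.8 N, so I'll push slightly more and hold.

Request:
servo_tool:
  steps:
    - {"translation": [-0.6,0,0],"rot": [0,0,0],"claw": 0}
    - {"translation": [0,0,0],"rot": [0,0,0],"claw": 0}
    - {"translation": [0,0,0],"rot": [0,0,0],"claw": 0}

```text
clock: 8.45
tcp_pos: [0.4715, 0.1947, 0.0616]
eef_rot: [0.777, 0.629, 0.002, -0.001]
wrist_force: [-3.7, 9.4, -0.1]
grip_width: 0.0002
gripper_force: 4.1
```

Request:
servo_tool:
  steps:
    - {"translation": [0,0,0],"rot": [0,0,0],"claw": 0}
    - {"translation": [0,0,0],"rot": [0,0,0],"claw": 0}
    - {"translation": [0,0,0],"rot": [0,0,0],"claw": 0}
    - {"translation": [0,0,0],"rot": [0,0,0],"claw": 0}
    - {"translation": [0,0,0],"rot": [0,0,0],"claw": 0}

```text
clock: 9.07
tcp_pos: [0.4715, 0.1947, 0.0616]
eef_rot: [0.777, 0.629, 0.002, -0.001]
wrist_force: [-2.3, 9.3, 0.6]
grip_width: 0.0003
gripper_force: 4.1
```

Run:
```python
from lib import *
from station import manip
o=manip.get_obs();st(o)
```

```text
yaw 1.361 leg 2.932 r 0.1241 ang 2.79 z 0.0616 F tool [ 8.64 -4.24 -0.55]
```

Request:
servo_tool:
  steps:
    - {"translation": [-0.3,0,0],"rot": [0,0,0],"claw": 0}
    - {"translation": [0,0,0],"rot": [0,0,0],"claw": 0}
    - {"translation": [0,0,0],"rot": [0,0,0],"claw": 0}

```text
clock: 9.45
tcp_pos: [0.4715, 0.1946, 0.0617]
eef_rot: [0.777, 0.629, 0.002, -0.001]
wrist_force: [-3.4, 10.7, 0.3]
grip_width: -0.0002
gripper_force: 4.4
```

Request:
servo_tool:
  steps:
    - {"translation": [5,0,0],"rot": [0,0,0],"claw": 0}
    - {"translation": [15,0,0],"rot": [0,0,0],"claw": 0}
    - {"translation": [20,0,0],"rot": [0,0,0],"claw": 0}
    - {"translation": [0,0,-40],"rot": [0,0,0],"claw": 0}
    - {"translation": [0,0,-60],"rot": [0,0,0],"claw": 0}

```text
clock: 10.07
tcp_pos: [0.4784, 0.2317, 0.1606]
eef_rot: [0.777, 0.629, -0.003, 0.0]
wrist_force: [0.6, 1.3, 0.9]
grip_width: 0.0
gripper_force: 0.0
```

Request:
servo_tool:
  steps:
    - {"translation": [0,0,-50],"rot": [0,0,0],"claw": 85}
    - {"translation": [0,0,-40],"rot": [0,0,0],"claw": 85}

```text
clock: 10.32
tcp_pos: [0.4795, 0.2324, 0.2539]
eef_rot: [0.777, 0.629, 0.001, 0.0]
wrist_force: [0.4, 0.7, -1.0]
grip_width: 0.0358
gripper_force: 0.0
```

Run:
```python
from lib import *
from station import manip
import cv2
o=manip.get_obs();st(o);print(o["tcp_pos"])
print("glue",back("scene",(244,290),0))
plan(o,[.521,-.330,.20],.137,13)
for n in ("scene","side"): cv2.imwrite(f"pics/{n}1.png",cv2.cvtColor(manip.camera(n)["img"],cv2.COLOR_RGB2BGR))
```

```text
yaw 1.361 leg 2.932 r 0.135 ang 2.504 z 0.2539 F tool [0.75 0.3  1.  ]
[0.47952558 0.23241655 0.25391659]
glue [ 0.753 -0.231  0.   ]
[-41.7, 12.1, 4.1] [0.0, -0.01, 5.39]
[-40.3, 16.0, 4.1] [0.0, -0.01, 5.39]
[-38.6, 19.7, 4.1] [0.0, -0.01, 5.39]
[-36.6, 23.3, 4.1] [0.0, -0.01, 5.39]
[-34.3, 26.6, 4.1] [0.0, -0.01, 5.39]
[-31.6, 29.7, 4.1] [0.0, -0.01, 5.39]
[-28.7, 32.5, 4.1] [0.0, -0.01, 5.39]
[-25.5, 35.1, 4.1] [0.0, -0.01, 5.39]
[-22.1, 37.3, 4.1] [0.0, -0.01, 5.39]
[-18.5, 39.2, 4.1] [0.0, -0.01, 5.39]
[-14.7, 40.8, 4.1] [0.0, -0.01, 5.39]
[-10.8, 42.0, 4.1] [0.0, -0.01, 5.39]
[-6.8, 42.8, 4.1] [0.0, -0.01, 5.39]
```

Request:
servo_tool:
  steps:
    - {"translation": [-42,12,4],"rot": [0,0,5.39],"claw": 85}
    - {"translation": [-40,16,4],"rot": [0,0,5.39],"claw": 85}
    - {"translation": [-38.5,20,4],"rot": [0,0,5.39],"claw": 85}
    - {"translation": [-36.5,23.5,4],"rot": [0,0,5.39],"claw": 85}
    - {"translation": [-34.5,26.5,4],"rot": [0,0,5.39],"claw": 85}

```text
clock: 11.05
tcp_pos: [0.4953, 0.0141, 0.2305]
eef_rot: [0.903, 0.429, -0.001, -0.0]
wrist_force: [1.4, 0.0, 0.4]
grip_width: 0.085
gripper_force: 0.0
```

Request:
servo_tool:
  steps:
    - {"translation": [-31.5,29.5,4],"rot": [0,0,5.39],"claw": 85}
    - {"translation": [-28.5,32.5,4],"rot": [0,0,5.39],"claw": 85}
    - {"translation": [-25.5,35,4],"rot": [0,0,5.39],"claw": 85}
    - {"translation": [-22,37.5,4],"rot": [0,0,5.39],"claw": 85}
    - {"translation": [-18.5,39,4],"rot": [0,0,5.39],"claw": 85}

```text
clock: 11.68
tcp_pos: [0.5113, -0.2018, 0.2103]
eef_rot: [0.978, 0.207, -0.001, -0.0]
wrist_force: [1.0, -0.1, 0.2]
grip_width: 0.0849
gripper_force: 0.0
```

Request:
servo_tool:
  steps:
    - {"translation": [-14.5,41,4],"rot": [0,0,5.39],"claw": 85}
    - {"translation": [-11,42,4],"rot": [0,0,5.39],"claw": 85}
    - {"translation": [-7,43,4],"rot": [0,0,5.39],"claw": 85}
    - {"translation": [0,0,0],"rot": [0,0,0],"claw": 85}
    - {"translation": [0,0,0],"rot": [0,0,0],"claw": 85}

```text
clock: 12.3
tcp_pos: [0.5206, -0.3304, 0.1983]
eef_rot: [0.998, 0.069, -0.001, -0.0]
wrist_force: [0.1, 0.5, -0.2]
grip_width: 0.085
gripper_force: 0.0
```

Run:
```python
from lib import *
from station import manip
import cv2
o=manip.get_obs();st(o);print(o["tcp_pos"],o["eef_rot"])
im={n:cv2.cvtColor(manip.camera(n)["img"],cv2.COLOR_RGB2BGR) for n in ("wrist","side")}
cv2.imwrite("pics/w2.png",im["wrist"]);cv2.imwrite("pics/side2.png",im["side"])
a=cv2.resize(im["side"][165:295,205:335],None,fx=3,fy=3,interpolation=cv2.INTER_CUBIC)
a=a[:384];b=np.hstack([im["wrist"][:, 100:500],a]);print(b.shape);cv2.imwrite("pics/c2.png",b)
```

```text
yaw 0.138 leg 1.709 r 0.487 ang -1.71 z 0.1983 F tool [ 0.2  -0.52  0.16]
[ 0.52058574 -0.33035191  0.1983386 ] [ 9.97624685e-01  6.88774642e-02 -8.28353700e-04 -4.43052078e-04]
(384, 790, 3)
```

View pics/c2.png

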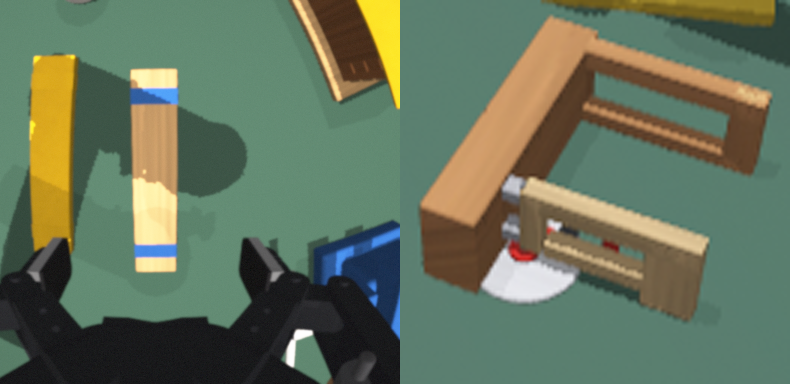

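The wrist view (crop offset 100) shows the panel's corners at (231,69), (278,69), (276,271) and (236,271) in full-picture pixels. The side crop shows the leg fully swung out, roughly parallel to the fixed arm. Next I'll refine the panel pose from the wrist camera.

```bash
cat >> lib.py <<'E'
W=json.load(open("wrist.json"))
def wback(o,u,zz):
    f=192/np.tan(np.radians(W["fov_y"]/2));H=np.array(W["hand_eye"]);R=Ro.from_quat(o["eef_rot"]).as_matrix()
    d=np.array(u)-[W["cx"],W["cy"]];r=np.hypot(*d);t=r/f;c=np.array([*(np.sin(t)*d/r),np.cos(t)])
    D=R@H[:3,:3]@c;O=R@H[:3,3]+o["tcp_pos"];return O+D*(zz-O[2])/D[2]
E
python3 - <<'E'
from lib import *
from station import manip
o=manip.get_obs()
p=np.array([wback(o,u,.018) for u in [(231,69),(278,69),(276,271),(236,271)]]);print(p.round(4))
m=p.mean(0);d=(p[0]+p[1]-p[2]-p[3])/2;yaw=np.arctan2(d[1],d[0]);print(m,np.hypot(*d[:2]),yaw)
plan(o,[m[0],m[1],.003],yaw,5)
E
```

```text
[[ 0.633  -0.2875  0.018 ]
 [ 0.6401 -0.3374  0.018 ]
 [ 0.4036 -0.3726  0.018 ]
 [ 0.3966 -0.323   0.018 ]]
[ 0.51834978 -0.33011732  0.018     ] 0.23905862915271625 0.14838715543310468
[-0.5, 0.0, 39.2] [-0.0, 0.0, -0.11]
[-0.5, 0.0, 39.2] [-0.0, 0.0, -0.11]
[-0.5, -0.0, 39.2] [-0.0, 0.0, -0.11]
[-0.5, -0.0, 39.2] [-0.0, 0.0, -0.11]
[-0.5, -0.0, 39.2] [-0.0, 0.0, -0.11]
```

Agrees to within 3 mm. Descending, slower near the bench, then gripping.

Request:
servo_tool:
  steps:
    - {"translation": [-1,0,50],"rot": [0,0,-0.5],"claw": 85}
    - {"translation": [-1,0,50],"rot": [0,0,0],"claw": 85}
    - {"translation": [0,0,45],"rot": [0,0,0],"claw": 85}
    - {"translation": [0,0,30],"rot": [0,0,0],"claw": 85}
    - {"translation": [0,0,10],"rot": [0,0,0],"claw": 85}

```text
clock: 13.02
tcp_pos: [0.518, -0.3297, 0.0128]
eef_rot: [0.997, 0.074, -0.002, -0.001]
wrist_force: [-0.0, 0.1, -0.1]
grip_width: 0.0849
gripper_force: 0.0
```

Request:
servo_tool:
  steps:
    - {"translation": [0,0,6],"rot": [0,0,0],"claw": 85}
    - {"translation": [0,0,4],"rot": [0,0,0],"claw": 85}
    - {"translation": [0,0,0],"rot": [0,0,0],"claw": 85}

```text
clock: 13.4
tcp_pos: [0.5191, -0.3312, 0.0051]
eef_rot: [0.997, 0.073, 0.001, 0.0]
wrist_force: [-0.1, -0.1, -0.6]
grip_width: 0.0849
gripper_force: 0.0
```

Request:
servo_tool:
  steps:
    - {"translation": [0,0,0],"rot": [0,0,0],"claw": 40}
    - {"translation": [0,0,0],"rot": [0,0,0],"claw": 40}
    - {"translation": [0,0,0],"rot": [0,0,0],"claw": 40}
    - {"translation": [0,0,0],"rot": [0,0,0],"claw": 40}
    - {"translation": [0,0,0],"rot": [0,0,0],"claw": 40}
  newtons: 50

```text
clock: 14.02
tcp_pos: [0.5192, -0.3314, 0.0051]
eef_rot: [0.997, 0.073, 0.001, 0.0]
wrist_force: [-0.1, 0.6, 4.8]
grip_width: 0.0479
gripper_force: 53.5
```

Request:
servo_tool:
  steps:
    - {"translation": [0,0,-5],"rot": [0,0,0],"claw": 40}
    - {"translation": [0,0,-15],"rot": [0,0,0],"claw": 40}
    - {"translation": [0,0,-40],"rot": [0,0,0],"claw": 40}
    - {"translation": [0,0,-50],"rot": [0,0,0],"claw": 40}
    - {"translation": [0,0,-50],"rot": [0,0,0],"claw": 40}

```text
clock: 14.65
tcp_pos: [0.5182, -0.331, 0.1663]
eef_rot: [0.997, 0.073, -0.0, -0.0]
wrist_force: [0.4, 0.3, -1.9]
grip_width: 0.0485
gripper_force: 52.8
```

Request:
servo_tool:
  steps:
    - {"translation": [0,0,-35],"rot": [0,0,0],"claw": 40}
    - {"translation": [0,0,0],"rot": [0,0,0],"claw": 40}
    - {"translation": [0,0,0],"rot": [0,0,0],"claw": 40}

```text
clock: 15.02
tcp_pos: [0.5177, -0.3306, 0.1983]
eef_rot: [0.997, 0.073, -0.001, -0.001]
wrist_force: [-0.1, -0.9, -1.3]
grip_width: 0.0487
gripper_force: 52.8
```

Run:
```python
from lib import *
from station import manip
import cv2
o=manip.get_obs();st(o);print(o["tcp_pos"],o["wrist_force"],o["wrist_torque"],o["grip_width"])
plan(o,[.497,.081,.20],1.347,14)
```

```text
yaw 0.146 leg 1.716 r 0.4877 ang -1.715 z 0.1983 F tool [-0.23  0.9   1.32]
[ 0.51769385 -0.33057864  0.19827046] [-0.10128549 -0.9241052  -1.31789316] [ 0.00967454 -0.00205225  0.03500811] 0.04865498155876121
[2.8, -29.3, -0.1] [-0.01, 0.0, -4.92]
[5.3, -29.0, -0.1] [-0.01, 0.0, -4.92]
[7.8, -28.4, -0.1] [-0.01, 0.0, -4.92]
[10.2, -27.6, -0.1] [-0.01, 0.0, -4.92]
[12.5, -26.6, -0.1] [-0.01, 0.0, -4.92]
[14.7, -25.5, -0.1] [-0.01, 0.0, -4.92]
[16.9, -24.1, -0.1] [-0.01, 0.0, -4.92]
[18.9, -22.6, -0.1] [-0.01, 0.0, -4.92]
[20.7, -20.9, -0.1] [-0.01, 0.0, -4.92]
[22.5, -19.0, -0.1] [-0.01, 0.0, -4.92]
[24.0, -17.0, -0.1] [-0.01, 0.0, -4.92]
[25.4, -14.9, -0.1] [-0.01, 0.0, -4.92]
[26.6, -12.7, -0.1] [-0.01, 0.0, -4.92]
[27.6, -10.4, -0.1] [-0.01, 0.0, -4.92]
```

Request:
servo_tool:
  steps:
    - {"translation": [3,-29,0],"rot": [0,0,-4.92],"claw": 40}
    - {"translation": [5,-29,0],"rot": [0,0,-4.92],"claw": 40}
    - {"translation": [8,-28.5,0],"rot": [0,0,-4.92],"claw": 40}
    - {"translation": [10,-27.5,0],"rot": [0,0,-4.92],"claw": 40}
    - {"translation": [12.5,-26.5,0],"rot": [0,0,-4.92],"claw": 40}

```text
clock: 15.65
tcp_pos: [0.5099, -0.1835, 0.1971]
eef_rot: [0.959, 0.285, -0.002, -0.001]
wrist_force: [0.4, -0.0, -1.5]
grip_width: 0.0483
gripper_force: 52.8
```

Request:
servo_tool:
  steps:
    - {"translation": [14.5,-25.5,0],"rot": [0,0,-4.92],"claw": 40}
    - {"translation": [17,-24,0],"rot": [0,0,-4.92],"claw": 40}
    - {"translation": [19,-22.5,0],"rot": [0,0,-4.92],"claw": 40}
    - {"translation": [20.5,-21,0],"rot": [0,0,-4.92],"claw": 40}
    - {"translation": [22.5,-19,0],"rot": [0,0,-4.92],"claw": 40}

```text
clock: 16.27
tcp_pos: [0.5023, -0.037, 0.1973]
eef_rot: [0.876, 0.483, -0.002, -0.001]
wrist_force: [0.2, 0.1, -1.6]
grip_width: 0.0488
gripper_force: 52.8
```

Request:
servo_tool:
  steps:
    - {"translation": [24,-17,0],"rot": [0,0,-4.92],"claw": 40}
    - {"translation": [25.5,-15,0],"rot": [0,0,-4.92],"claw": 40}
    - {"translation": [26.5,-12.5,0],"rot": [0,0,-4.92],"claw": 40}
    - {"translation": [27.5,-10.5,0],"rot": [0,0,-4.92],"claw": 40}
    - {"translation": [0,0,0],"rot": [0,0,0],"claw": 40}

```text
clock: 16.9
tcp_pos: [0.4966, 0.0808, 0.1975]
eef_rot: [0.78, 0.625, -0.002, -0.001]
wrist_force: [-0.7, 0.3, -1.5]
grip_width: 0.0486
gripper_force: 52.8
```

Request:
servo_tool:
  steps:
    - {"translation": [0,0,0],"rot": [0,0,0],"claw": 40}
    - {"translation": [0,0,0],"rot": [0,0,0],"claw": 40}

```text
clock: 17.15
tcp_pos: [0.4973, 0.0789, 0.1988]
eef_rot: [0.782, 0.624, -0.001, -0.0]
wrist_force: [-0.2, 0.3, -1.1]
grip_width: 0.0482
gripper_force: 52.8
```

Run:
```python
from lib import *
from station import manip
import cv2
o=manip.get_obs();st(o);print(o["tcp_pos"],o["eef_rot"],o["wrist_force"])
im={n:cv2.cvtColor(manip.camera(n)["img"],cv2.COLOR_RGB2BGR) for n in ("wrist","side")}
a=cv2.resize(im["side"][120:313,180:360],None,fx=2,fy=2,interpolation=cv2.INTER_CUBIC)[:384]
b=np.hstack([im["wrist"][:, 60:500],a]);print(b.shape);cv2.imwrite("pics/c3.png",b)
```

```text
yaw 1.347 leg 2.918 r 0.1165 ang -2.463 z 0.1988 F tool [ 0.27 -0.29  1.07]
[0.49729816 0.07891171 0.19875482] [ 7.81695041e-01  6.23660444e-01 -7.00855253e-04 -1.49343582e-04] [-0.22878886  0.32445212 -1.07431816]
(384, 800, 3)
```

View pics/c3.png

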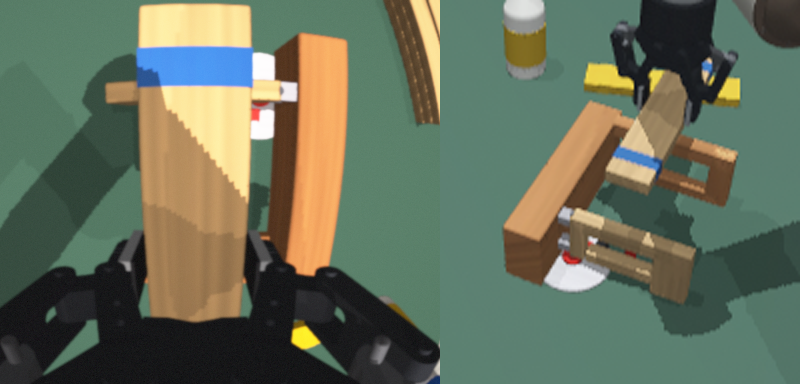

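The wrist view shows the rail's far end at full pixels (360,34) and (407,41), and the leg's free end at (166,83) and (166,104). I'll check these against the rack fit.

Run:
```python
from lib import *
from station import manip
o=manip.get_obs()
def tr(p):
    a=-.224;d=p[:2]-np.array([.619,.0987]);return (1000*np.array([np.cos(a)*d[0]+np.sin(a)*d[1],-np.sin(a)*d[0]+np.cos(a)*d[1]])).round(1)
for u in [(360,34),(407,41),(166,83),(166,104)]: print(u,tr(wback(o,u,.09)))
for u in [(199,8),(309,8)]: print("panel end",tr(wback(o,u,.212)))
print("tcp",tr(o["tcp_pos"]))
```

```text
(360, 34) [-23.   96.9]
(407, 41) [24.4 97.2]
(166, 83) [-190.9   50.3]
(166, 104) [-191.1   31.9]
panel end [-139.2   70.8]
panel end [-90.6  70.8]
tcp [-114.1  -46.2]
```

Within about 2 mm. I'll shift 2 mm along the panel and lower.

Request:
servo_tool:
  steps:
    - {"translation": [2,0.5,20],"rot": [0,0,0],"claw": 40}
    - {"translation": [0,0,30],"rot": [0,0,0],"claw": 40}
    - {"translation": [0,0,25],"rot": [0,0,0],"claw": 40}
    - {"translation": [0,0,12],"rot": [0,0,0],"claw": 40}
    - {"translation": [0,0,5],"rot": [0,0,0],"claw": 40}

```text
clock: 17.88
tcp_pos: [0.4987, 0.0814, 0.1071]
eef_rot: [0.781, 0.624, -0.0, 0.0]
wrist_force: [0.3, -0.3, -0.8]
grip_width: 0.0483
gripper_force: 52.8
```

Request:
servo_tool:
  steps:
    - {"translation": [0,0,2],"rot": [0,0,0],"claw": 40}
    - {"translation": [0,0,2],"rot": [0,0,0],"claw": 40}
    - {"translation": [0,0,0],"rot": [0,0,0],"claw": 40}

```text
clock: 18.25
tcp_pos: [0.4988, 0.0817, 0.1037]
eef_rot: [0.781, 0.624, 0.0, 0.0]
wrist_force: [-0.2, -1.2, -1.2]
grip_width: 0.0487
gripper_force: 52.8
```

Request:
servo_tool:
  steps:
    - {"translation": [0,0,1],"rot": [0,0,0],"claw": 40}
    - {"translation": [0,0,1],"rot": [0,0,0],"claw": 40}
    - {"translation": [0,0,0],"rot": [0,0,0],"claw": 40}

```text
clock: 18.62
tcp_pos: [0.4985, 0.0816, 0.1013]
eef_rot: [0.781, 0.624, -0.0, -0.0]
wrist_force: [-0.1, -0.3, -1.5]
grip_width: 0.0485
gripper_force: 52.8
```

Request:
servo_tool:
  steps:
    - {"translation": [0,0,1],"rot": [0,0,0],"claw": 40}
    - {"translation": [0,0,1],"rot": [0,0,0],"claw": 40}
    - {"translation": [0,0,0],"rot": [0,0,0],"claw": 40}

```text
clock: 19.0
tcp_pos: [0.4985, 0.0816, 0.0992]
eef_rot: [0.781, 0.624, -0.0, -0.0]
wrist_force: [-0.5, 0.1, -1.5]
grip_width: 0.0485
gripper_force: 52.8
```

Request:
servo_tool:
  steps:
    - {"translation": [0,0,1],"rot": [0,0,0],"claw": 40}
    - {"translation": [0,0,1],"rot": [0,0,0],"claw": 40}
    - {"translation": [0,0,0],"rot": [0,0,0],"claw": 40}

```text
clock: 19.38
tcp_pos: [0.4985, 0.0816, 0.0972]
eef_rot: [0.781, 0.624, -0.0, -0.0]
wrist_force: [0.6, 0.2, -1.5]
grip_width: 0.0485
gripper_force: 52.8
```

Request:
servo_tool:
  steps:
    - {"translation": [0,0,0.7],"rot": [0,0,0],"claw": 40}
    - {"translation": [0,0,0.7],"rot": [0,0,0],"claw": 40}
    - {"translation": [0,0,0],"rot": [0,0,0],"claw": 40}

```text
clock: 19.75
tcp_pos: [0.4985, 0.0816, 0.0958]
eef_rot: [0.781, 0.624, -0.0, -0.0]
wrist_force: [-0.4, -0.5, -1.7]
grip_width: 0.0487
gripper_force: 52.8
```

Request:
servo_tool:
  steps:
    - {"translation": [0,0,0.5],"rot": [0,0,0],"claw": 40}
    - {"translation": [0,0,0.5],"rot": [0,0,0],"claw": 40}
    - {"translation": [0,0,0],"rot": [0,0,0],"claw": 40}

```text
clock: 20.12
tcp_pos: [0.4985, 0.0816, 0.095]
eef_rot: [0.781, 0.624, 0.0, 0.0]
wrist_force: [-0.3, 0.1, -0.3]
grip_width: 0.0482
gripper_force: 52.9
```

Request:
servo_tool:
  steps:
    - {"translation": [0,0,0.4],"rot": [0,0,0],"claw": 40}
    - {"translation": [0,0,0.3],"rot": [0,0,0],"claw": 40}
    - {"translation": [0,0,0],"rot": [0,0,0],"claw": 40}

```text
clock: 20.5
tcp_pos: [0.4986, 0.0816, 0.095]
eef_rot: [0.781, 0.624, 0.0, 0.0]
wrist_force: [-3.4, 1.0, 5.1]
grip_width: 0.0487
gripper_force: 53.6
```

Seated. Releasing gently and backing off.

Request:
servo_tool:
  steps:
    - {"translation": [0,0,-0.3],"rot": [0,0,0],"claw": 50}
    - {"translation": [0,0,0],"rot": [0,0,0],"claw": 54}
    - {"translation": [0,0,0],"rot": [0,0,0],"claw": 62}
    - {"translation": [0,0,0],"rot": [0,0,0],"claw": 70}
    - {"translation": [0,0,0],"rot": [0,0,0],"claw": 76}
  newtons: 20

```text
clock: 21.12
tcp_pos: [0.4986, 0.0816, 0.0945]
eef_rot: [0.781, 0.624, -0.0, 0.0]
wrist_force: [0.2, 0.8, -0.4]
grip_width: 0.0758
gripper_force: 0.0
```

Request:
servo_tool:
  steps:
    - {"translation": [0,0,-5],"rot": [0,0,0],"claw": 76}
    - {"translation": [0,0,-15],"rot": [0,0,0],"claw": 76}
    - {"translation": [0,0,-40],"rot": [0,0,0],"claw": 76}
    - {"translation": [0,0,-50],"rot": [0,0,0],"claw": 76}
    - {"translation": [0,0,-50],"rot": [0,0,0],"claw": 76}

```text
clock: 21.75
tcp_pos: [0.4983, 0.0815, 0.2565]
eef_rot: [0.781, 0.624, 0.0, 0.0]
wrist_force: [0.0, 0.2, 0.1]
grip_width: 0.0767
gripper_force: 0.0
```

Request:
servo_tool:
  steps:
    - {"translation": [0,0,0],"rot": [0,0,0],"claw": 76}
    - {"translation": [0,0,0],"rot": [0,0,0],"claw": 76}

```text
clock: 22.0
tcp_pos: [0.498, 0.0816, 0.2544]
eef_rot: [0.781, 0.624, 0.0, -0.0]
wrist_force: [-1.0, -0.2, 1.1]
grip_width: 0.0759
gripper_force: 0.0
```

Run:
```python
from lib import *
from station import manip
import cv2
o=manip.get_obs();st(o);print(o["tcp_pos"],o["eef_rot"],o["wrist_force"],o["grip_width"])
im={n:cv2.cvtColor(manip.camera(n)["img"],cv2.COLOR_RGB2BGR) for n in ("wrist","side")}
a=cv2.resize(im["side"][120:313,180:360],None,fx=2,fy=2,interpolation=cv2.INTER_CUBIC)[:384]
b=np.hstack([im["wrist"][:, 60:500],a]);cv2.imwrite("pics/c4.png",b)
```

```text
yaw 1.348 leg 2.919 r 0.1142 ang -2.477 z 0.2544 F tool [-0.47 -0.96 -1.06]
[0.49803951 0.08157841 0.25436924] [ 7.81307793e-01  6.24145846e-01  2.55940084e-05 -3.06904140e-04] [-1.0342475 -0.244997   1.0628648] 0.0759135150129331
```

View pics/c4.png

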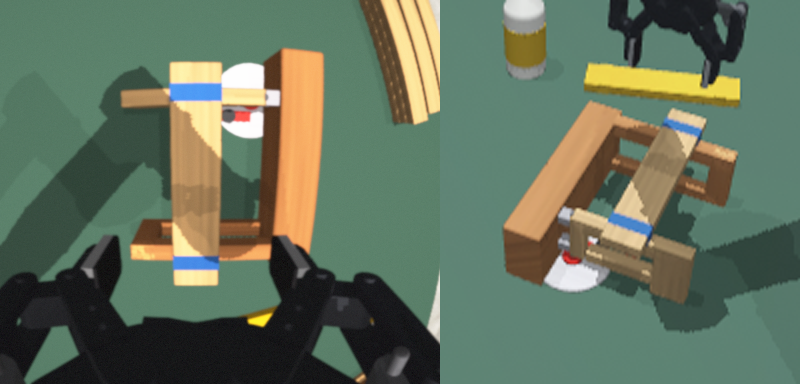

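The panel lies flat across the fixed arm and the leg, with its bands at wrist (255,92) and (255,263). It is parallel to the rail, and the leg is still out. Handing in.

```bash
python3 -c "
from station import manip
print(manip.finish_job())"
```

```text
the job is handed in; nothing more can be done
None
```

The leg is pressed home on the red stop peg at about 10 N with no sign of slip, the blue-banded panel lies flat across the fixed arm and leg parallel to the rail, and the job was handed in at about 22 s.

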